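# Slide the wear plate out over the ledge for the micrometer

## Task

The bronze wear plate lies askew on the ledge of the mould half, and its end has to stick out so that the micrometer can reach over it: with the fingertips, push it flat up against the side of the mould block and along the ledge, until about a third of its length overhangs the end of the ledge on the side where the micrometer stand is, still lying flat and square against the block. Only push it: never lift it or let it drop. Leave everything else on the bench where it is and take the hand clear at the end.

Things in the scene. Friction and masses are not known exactly. Their poses are not given: they have to be found in the camera images.
- wear_plate: flat bronze wear plate with dark graphite plugs, 120 mm long (its y), 38 wide (its x), 8 thick, about 0.3 kg, loose, on the ledge, turned up to 0.2 rad from the mould's y axis, its nearest corner 1 to 16 mm off the block; slides under a few newtons, tips off once over half its length overhangs. Origin: centre of its underside
- mould: steel mould half on the bench, fixed. Origin: centre of its underside; x away from the robot, y to its left along the ledge, yaw up to 0.2 rad. Clamping plate 300 (x) x 340 (y) x 30 mm high, on it a centred block 180 (x) x 340 (y) x 36 mm (top z = 66 mm). The ledge is the plate's flat flange on the far side: x = 90 mm (the block's upright side) to 150 mm, y = -170 to 170 mm, z = 30 mm
- ledge_end_left (a point): the +y end of the ledge: on its top, 30 mm above the bench, at the end edge, midway across its 60 mm width (30 mm from the block's side). The ledge holds only the wear plate and is open at both ends and along its outer (+x) edge, where it drops to the bench; the robot reaches it over the block
- ledge_end_right (a point): the -y end of the ledge: on its top, at the end edge, midway across its width
- micrometer: outside micrometer with its U-shaped frame clamped in a stand on a grey cast base 100 x 75 mm, 125 mm tall over all and 165 mm long (x), loose; it stands on the bench 110 to 140 mm off one end of the ledge, left or right, and so tells which end. Origin: centre of the base's underside. Not to be moved
- stone_tray: grey open plastic tray of polishing stones, 160 x 90 x 42 mm, on the bench off the other end of the ledge. Origin: centre of its underside. Not to be moved
- slip_stone: brown bar-shaped polishing stone, 120 (its y) x 22 x 14 mm, lying on top of the mould block. Origin: centre of its underside. Not to be moved
- guide_bush: flanged bronze guide bush, 50 mm in diameter and 44 mm tall, standing on the bench beyond the ledge. Origin: centre of its underside. Not to be moved
- hex_key: L-shaped hex key, 8 mm thick, 114 x 40 mm, lying on the bench beyond the ledge. Origin: near the middle of its long arm, on its underside. Not to be moved
- oil_bottle: white oil bottle, 54 mm in diameter, 150 mm tall, standing at the far right of the bench. Origin: centre of its underside. Not to be moved
- lifting_eye: steel lifting eye bolt, 65 mm tall, standing on its 40 mm collar at the far left of the bench. Origin: centre of its underside. Not to be moved
There are look-alikes about, which are no part of the job. There is more than one size of the wear_plate; the one meant has the size given above.

How it is judged:
By the outcome, as a careful person would: the job done as asked, in the order asked, and still so for the second after the job is handed in, with the robot touching nothing.
It also fails if it takes over 51 s, if anything falls off the work surface, if the arm or the gripper's body presses on something with over 40 N, if the wrist force passes 120 N, or if a joint passes its speed limit or range.

## Robot

A 6-joint arm with a two-finger parallel gripper is mounted at the origin on the work surface. World frame = base frame: x ahead of the robot, y to its left, z up, the work surface at z = 0. Lengths are in m, angles in degrees, forces in N, time in s.
With the tool pointing down it reaches from about 0.35 to 0.875 m from the base axis. Payload 4.2 kg.
Tool frame: the origin (TCP) lies on the centre line of the jaws, within the pads' length; the fingertips stand tip_reach ahead of it and the grasp point (between the pads) is the TCP (tip_reach is the distance from the TCP to the fingertips, in m); z points along the fingers, y is the line along which they close (so a half turn about z gives the same grasp; the last joint's range is limited). The gripper opens to 87 mm and grips with 3 to 60 N. Pads are 19 mm wide; open, the fingers measure 117 mm over their backs; the gripper's body (75 mm by 190 mm) begins 51 mm behind the grasp point.
Start: joints at [90.218, 22.042, 0.453, 0, -68.411, -14.817], TCP at [0.158, 0.605, 0.242] pointing down, gripper open.
Joint ranges: [-179.83, 179.83], [-69.29, 118.12], [-61.27, 80.66], [-181.25, 117.63], [-171.15, -9.14], [-177.46, 177.46]. Speed limits (degrees/s): [159.86, 159.86, 180, 180, 180, 180].

## Interface

Orientations are given as a 3x3 rotation matrix whose columns are the frame's x, y, z axes.
In Python, from station import sense, capture, finish_job, tip_reach gives the robot as it stands.
- The arm moves only by the tool arm_command, never from a script. Its argument "deltas" is a list of rows, each a list of 7 numbers: the turn, a rotation vector about the tool's x, y, z in rad, then the shift along the tool's x, y, z in cm, then the closure, from -1 (fully open) to 1 (shut), so that 0 is half open. In form: [[rx, ry, rz, dx, dy, dz, hand], ...]. A call has 1 to 8 rows; each row is the pose to reach, as a shift and turn from the pose commanded when the call began, along the tool's axes at that moment; what a row does not reach only later rows make up. A row lasts 1/12 s, in which the tool goes at most 41.7 mm and 7.16 degrees, less where a joint would pass 70% of its speed; a pose out of reach is approached as far as the arm can. A call with a gripper value outside its range is refused whole. The fingers move at their own pace and stop on an object; the grip force is fixed at half the most. Time passes only in rows, so rows that repeat a pose let the fingers close. It gives the time, the measured TCP pose, the force, the opening and the grip force at its end, in the units of the state.
- sense(): the state, without advancing time (a new reading comes with each control period).
- capture(name): name is "scene" or "top" or "wrist"; returns a dict with "pixels" (384x512x3 uint8, blue, green, red), "fovy" (degrees; the focal length in pixels is half the picture's height over the tangent of half this angle, whatever the lens; pixels are square), "cx", "cy" (the principal point, pixels), "k1" (the pictures are not rectified: a ray, as slopes to the right and down, at radius r is drawn at 1 + k1 r^2 times it, then the intrinsics apply), "rvec" (rotation vector, rad) and "tvec" (3), from world to camera coordinates, as OpenCV has them. Camera axes: x right, y down, z forward; pixel columns grow to the right and rows downward; lengths in m; the calibration is good to about 2 mm. A picture is of the moment at which its call begins. There is no depth.
- finish_job(): hands the job in; it is judged then, once.
The state is a dict: "time_s": time; "joints": joint angles; "joint_velocities": joint speeds; "effort": joint torques, N m; "tcp_pos": TCP position; "ee_rot": TCP orientation; "wrist_force": force on the tool from outside, world axes, zero at the start; "moment": the same for the moment, N m; "gripper_width": opening from 0.0 (shut) to 1.0 (fully open); "gripper_force": force on a finger pad.
Only numpy, scipy, OpenCV 4.12 (cv2) and the standard library are available. Lean on these libraries where they do the work, as an engineer would, in place of code of your own. Each camera call takes 0.05 s, during which the arm holds its last target. There are 200 camera calls.

## Working session

There is one attempt and no reset: what is moved stays moved. The work goes in short steps, Python scripts to look and compute and a tool call to move; the robot and the scene stay as the last step left them, time stands still between calls to the robot, and variables do not carry over. Pictures are saved under pics/ and viewed, at most 10 in all, crops included, and the job is handed in when it is done.

Besides the shell and the picture viewer there is one more tool, called after "Emit:" as name([rows], argument=value, ...), one row to a line, values as JSON. arm_command: Moves the arm, as the interface text tells. Its arguments: {"type":"object","properties":{"deltas":{"type":"array"}},"required":["deltas"]}

```bash
mkdir -p pics; cat > h.py <<'E'
import numpy as np, cv2
from station import sense, capture, finish_job, tip_reach
def cam(c):
    f=192/np.tan(np.radians(c['fovy'])/2)
    return f,cv2.Rodrigues(np.array(c['rvec'],float))[0],np.array(c['tvec'],float)
def ray(c,uv,z):
    f,R,t=cam(c); uv=np.atleast_2d(np.array(uv,float))
    d=(uv-[c['cx'],c['cy']])/f; s=d.copy()
    for _ in range(30): s=d/(1+c['k1']*(s**2).sum(1,keepdims=True))
    D=np.c_[s,np.ones(len(s))]@R; o=-R.T@t
    return o+D*((z-o[2])/D[:,2:])
def proj(c,P):
    f,R,t=cam(c); p=np.atleast_2d(P)@R.T+t; s=p[:,:2]/p[:,2:]
    return s*(1+c['k1']*(s**2).sum(1,keepdims=True))*f+[c['cx'],c['cy']]
def save(c,n): cv2.imwrite('pics/'+n+'.png',c['pixels'])
E
python3 - <<'E'
from h import *
s=sense();print(tip_reach,s['tcp_pos'],np.round(s['ee_rot'],3),s['gripper_width'])
for n in('top','scene'):
    c=capture(n);save(c,n+'0');f,R,t=cam(c);print(n,-R.T@t,c['fovy'],c['k1'])
E
```

```text
0.019 [0.15738209 0.60427224 0.2404656 ] [[ 0.968 -0.252 -0.   ]
 [-0.252 -0.968 -0.002]
 [ 0.     0.002 -1.   ]] 0.9999569079804743
top [0.30381716 0.04536719 1.23238256] 53.221999878495176 -0.06981751245137184
scene [ 1.19208134 -0.08370468  0.83035404] 51.458216450188786 0.0027530509718424008
```

View pics/top0.png

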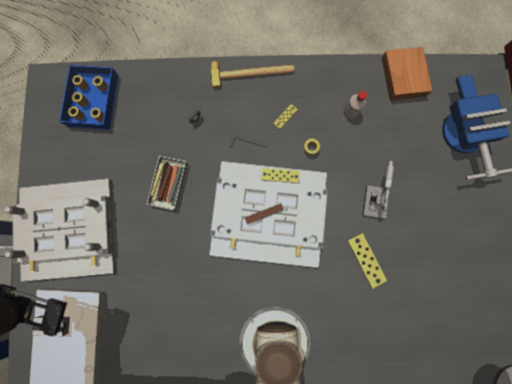

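View pics/scene0.png

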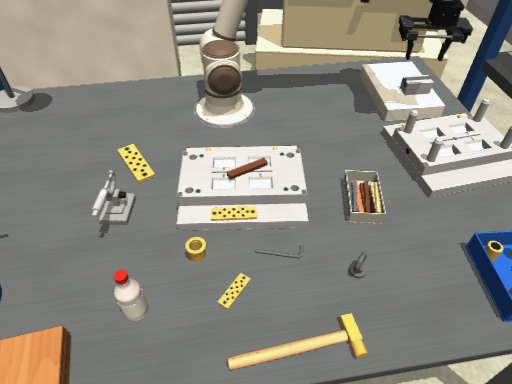

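The top view shows three plug-studded plates: (280,175) on the ledge, a smaller one at (285,116), and a larger one at (367,260). The one on the ledge is the one meant. The micrometer stands at (378,200), off the right (-y) end, and the tray is on the left at (168,183). Next I'll measure all three and confirm in a crop.

```bash
python3 - <<'E'
from h import *
for n in('top','scene'):
    c=capture(n);im=c['pixels'];hsv=cv2.cvtColor(im,cv2.COLOR_BGR2HSV)
    m=cv2.inRange(hsv,(20,90,120),(35,255,255));m=cv2.morphologyEx(m,cv2.MORPH_CLOSE,np.ones((5,5)))
    for k in cv2.findContours(m,0,2)[0]:
        if cv2.contourArea(k)<150:continue
        u=k[:,0,:].mean(0); z=.038 if abs(u[0]-(280 if n=='top' else 233))<30 and abs(u[1]-(175 if n=='top' else 213))<12 else .01
        P=ray(c,k[:,0,:],z)[:,:2].astype(np.float32);r=cv2.minAreaRect(P)
        if max(r[1])<.3: print(n,u.round(),z,np.round(r[0],4),np.round(r[1],4),round(r[2],1),np.round(cv2.boxPoints(r),3).tolist() if z>.03 else '')
    x0,y0,w,h=(200,140,140,105) if n=='top' else (165,135,160,120)
    b=cv2.resize(im[y0:y0+h,x0:x0+w],None,fx=5,fy=5,interpolation=cv2.INTER_CUBIC)
    cv2.imwrite(f'pics/{n}crop.png',b)
E
```

```text
top [367. 260.] 0.01 [ 0.2458 -0.2983] [0.1676 0.0544] 24.3 
top [280. 176.] 0.038 [ 0.5187 -0.0305] [0.115  0.0353] 84.0 [[0.4950000047683716, -0.0860000029206276], [0.5299999713897705, -0.08900000154972076], [0.5419999957084656, 0.02500000037252903], [0.5070000290870667, 0.028999999165534973]]
top [312. 147.] 0.01 [ 0.6187 -0.1382] [0.0498 0.0474] 88.9 
top [285. 117.] 0.01 [ 0.7235 -0.0548] [0.0298 0.0913] 47.6 
top [244.  70.] 0.01 [0.879  0.0528] [0.2803 0.088 ] 88.4 
scene [309. 343.] 0.01 [0.8606 0.0555] [0.2823 0.0902] 86.0 
scene [235. 289.] 0.01 [ 0.7283 -0.0554] [0.0301 0.0927] 47.1 
scene [195. 245.] 0.01 [ 0.5875 -0.1363] [0.0511 0.0491] 80.9 
scene [237. 214.] 0.038 [ 0.5218 -0.0297] [0.1174 0.042 ] 84.1 [[0.4950000047683716, -0.0860000029206276], [0.5370000004768372, -0.09000000357627869], [0.5490000247955322, 0.027000000700354576], [0.5070000290870667, 0.03099999949336052]]
scene [136. 163.] 0.01 [ 0.2494 -0.2966] [0.177  0.0539] 24.8
```

View pics/topcrop.png

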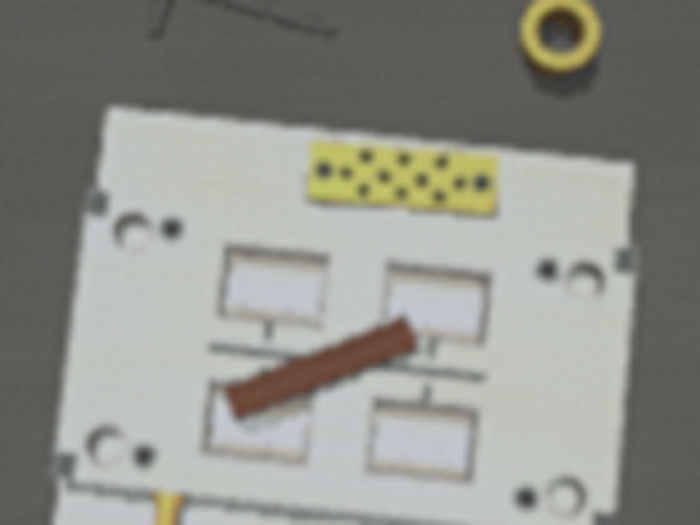

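View pics/scenecrop.png

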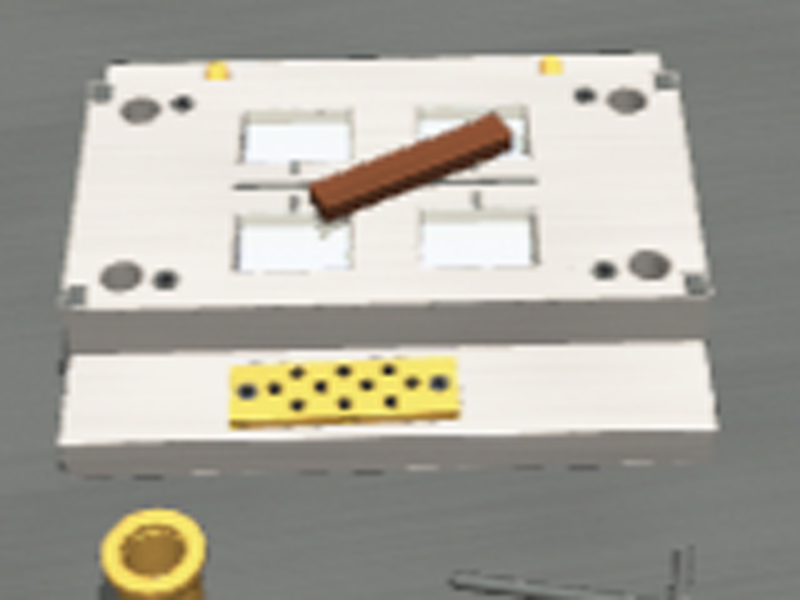

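The crops confirm it. The plate on the ledge measures about 117 x 37 mm, which fits 120 x 38; the other two are 170 and 92 mm long. Next I'll measure the mould from its ledge and block corners.

```bash
python3 - <<'E'
from h import *
c=capture('scene'); g=lambda l,z:ray(c,(np.array(l)/5+[165,135]),z)[:,:2]
for nm,l,z,lx,yy in(('outer',[(63,443),(717,430)],.03,.15,1),('inner',[(70,355),(706,342)],.03,.09,1),('blk',[(66,308),(714,294)],.066,.09,1)):
    P=g(l,z);d=P[1]-P[0];L=np.linalg.norm(d);ey=d/L;ex=np.array([ey[1],-ey[0]]);print(nm,P.round(4).tolist(),L.round(4),'yaw',np.degrees(np.arctan2(-ey[0],ey[1])).round(2),'origin',(P.mean(0)-lx*ex).round(4))
ct=capture('top');P=ray(ct,np.array([(107,107),(634,162)])/5+[200,140],.03)[:,:2];d=P[0]-P[1];L=np.linalg.norm(d);ey=d/L;ex=np.array([ey[1],-ey[0]]);print('top outer',P.round(4).tolist(),L,np.degrees(np.arctan2(-ey[0],ey[1])),P.mean(0)-.15*ex)
E
```

```text
outer [[0.5283, -0.1752], [0.5732, 0.1583]] 0.3366 yaw -7.67 origin [0.4021 0.0116]
inner [[0.4684, -0.1698], [0.5132, 0.1677]] 0.3404 yaw -7.57 origin [0.4016 0.0108]
blk [[0.4678, -0.1669], [0.5117, 0.1689]] 0.3386 yaw -7.45 origin [0.4005 0.0127]
top outer [[0.5687, 0.1563], [0.5257, -0.1803]] 0.33934226091923986 -7.279310879367466 [0.39842964 0.00700412]
```

Emit:
arm_command([
  [0,0,-0.124,55.2,51.7,0,-0.4],
  [0,0,-0.124,55.2,51.7,0,-0.4],
  [0,0,-0.124,55.2,51.7,0,-0.4],
  [0,0,-0.124,55.2,51.7,0,-0.4],
  [0,0,-0.124,55.2,51.7,0,-0.4],
  [0,0,-0.124,55.2,51.7,0,-0.4],
  [0,0,-0.124,55.2,51.7,0,-0.4],
  [0,0,-0.124,55.2,51.7,0,-0.4],
])

```text
time_s: 0.97
tcp_pos: [0.336, 0.3211, 0.2418]
ee_rot: [[0.992, -0.13, 0.0], [-0.13, -0.992, 0.001], [0.0, -0.001, -1.0]]
wrist_force: [0.5, 0.9, -0.4]
gripper_width: 0.705
gripper_force: 0.0
```

```bash
cat >> h.py <<'E'
O=np.array([.4007,.010]);Y=np.radians(-7.5)
EX=np.array([np.cos(Y),np.sin(Y)]);EY=np.array([-np.sin(Y),np.cos(Y)])
def M(p): d=np.asarray(p)[:2]-O; return np.array([d@EX,d@EY])
def go(mx,my,ztip):
    s=sense();R=np.array(s['ee_rot']);p=np.r_[O+mx*EX+my*EY,ztip+tip_reach]
    Rt=np.array([[EX[0],-EY[0],0],[EX[1],-EY[1],0],[0,0,-1]])
    print('t',s['time_s'],'mould',M(s['tcp_pos']).round(4),'tipz',round(s['tcp_pos'][2]-tip_reach,4),'w',round(s['gripper_width'],2),'F',np.round(s['wrist_force'],1))
    print('delta',cv2.Rodrigues(R.T@Rt)[0].ravel().round(3),(100*R.T@(p-s['tcp_pos'])).round(2))
E
python3 -c "
from h import *
go(.165,-.024,.14)"
```

```text
t 0.9667 mould [-0.1047  0.3   ] tipz 0.2228 w 0.71 F [ 0.5  0.9 -0.4]
delta [-0.001 -0.     0.001] [26.94 32.43  8.27]
```

Emit:
arm_command([
  [0,0,0,26.9,32.4,8.3,-0.4],
  [0,0,0,26.9,32.4,8.3,-0.4],
  [0,0,0,26.9,32.4,8.3,-0.4],
  [0,0,0,26.9,32.4,8.3,-0.4],
  [0,0,0,26.9,32.4,8.3,-0.4],
  [0,0,0,26.9,32.4,8.3,-0.4],
  [0,0,0,26.9,32.4,8.3,-0.4],
  [0,0,0,26.9,32.4,8.3,-0.4],
])

```text
time_s: 1.63
tcp_pos: [0.5106, 0.0444, 0.177]
ee_rot: [[0.991, -0.13, 0.001], [-0.13, -0.991, 0.0], [0.001, -0.0, -1.0]]
wrist_force: [1.2, 1.5, -0.0]
gripper_width: 0.701
gripper_force: 0.0
```

```bash
python3 -c "
from h import *
go(.165,-.024,.14)"
```

```text
t 1.6333 mould [0.1045 0.0484] tipz 0.158 w 0.7 F [ 1.2  1.5 -0. ]
delta [-0.    -0.001  0.   ] [6.05 7.24 1.8 ]
```

Emit:
arm_command([
  [0,0,0,4,4.5,1.2,-0.4],
  [0,0,0,5.5,6.5,1.6,-0.4],
  [0,0,0,5.5,6.5,1.6,-0.4],
  [0,0,0,5.5,6.5,1.6,-0.4],
])

```text
time_s: 1.97
tcp_pos: [0.5562, -0.0276, 0.1599]
ee_rot: [[0.991, -0.135, -0.002], [-0.135, -0.991, -0.0], [-0.002, 0.001, -1.0]]
wrist_force: [-0.6, 0.9, 0.4]
gripper_width: 0.699
gripper_force: 0.0
```

```bash
python3 - <<'E'
from h import *
go(.168,-.024,.034)
c=capture('wrist');save(c,'w1')
s=sense();tp=np.array(s['tcp_pos'])
for z in (.03,): print(proj(c,[np.r_[O+a*EX+b*EY,z] for a,b in((.09,-.17),(.15,-.17),(.15,.17),(.09,.17))]).round(0).tolist())
E
```

```text
t 1.9667 mould [ 0.1591 -0.017 ] tipz 0.1409 w 0.7 F [-0.6  0.9  0.4]
delta [ 0.001  0.002 -0.004] [ 0.91  0.69 10.68]
[[430.0, 259.0], [440.0, 195.0], [37.0, 197.0], [50.0, 261.0]]
```

View pics/w1.png

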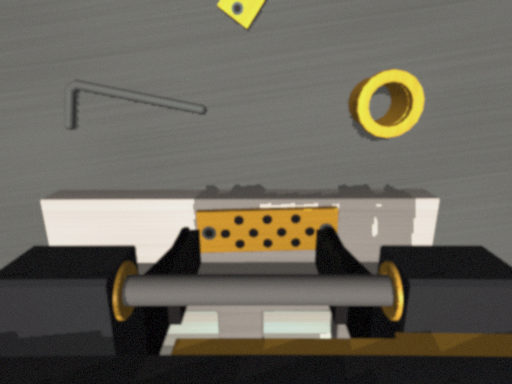

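The wrist view shows the plate with corners near (196,211), (337,208) and (199,250), the bush at (388,103), and the hex key at (130,100). The predicted ledge corners land within about 5 px of the seen ones. I'll refine the plate pose here, then descend.

```bash
python3 - <<'E'
from h import *
c=capture('wrist')
for n,uv,z in(('plate',[(196,211),(337,208)],.038),('outer',[(44,195),(437,197)],.03)):
    P=ray(c,uv,z); print(n,np.array([M(p) for p in P]).round(4).tolist())
E
```

```text
plate [[0.1389, 0.0371], [0.1413, -0.0808]]
outer [[0.1509, 0.1656], [0.1481, -0.1665]]
```

Emit:
arm_command([
  [0,0,0,1.0,0.7,0,-0.4],
  [0,0,0,1.1,0.7,2,-0.4],
  [0,0,0,1.1,0.7,5,-0.4],
  [0,0,0,1.1,0.7,8,-0.4],
  [0,0,0,1.1,0.7,9,-0.4],
  [0,0,0,1.1,0.7,9,-0.4],
])

```text
time_s: 2.57
tcp_pos: [0.5641, -0.0331, 0.069]
ee_rot: [[0.992, -0.129, -0.005], [-0.129, -0.992, -0.001], [-0.005, 0.002, -1.0]]
wrist_force: [0.4, -0.5, 0.3]
gripper_width: 0.701
gripper_force: 0.0
```

```bash
python3 - <<'E'
from h import *
go(.168,-.024,.034)
E
```

```text
t 2.5667 mould [ 0.1677 -0.0214] tipz 0.05 w 0.7 F [ 0.4 -0.5  0.3]
delta [0.002 0.005 0.002] [0.04 0.26 1.6 ]
```

Emit:
arm_command([
  [0,0,0,0,0.1,0.8,-0.4],
  [0,0,0,0,0.1,1.6,-0.4],
  [0,0,0,-0.5,0.1,1.6,-0.4],
  [0,0,0,-0.9,0.1,1.6,-0.4],
  [0,0,0,-1.2,0.1,1.6,-0.4],
  [0,0,0,-1.5,0.1,1.6,-0.4],
  [0,0,0,-1.8,0.1,1.6,-0.4],
  [0,0,0,-2.0,0.1,1.6,-0.4],
])

```text
time_s: 3.23
tcp_pos: [0.5464, -0.032, 0.0558]
ee_rot: [[0.992, -0.13, 0.002], [-0.13, -0.992, 0.0], [0.002, -0.001, -1.0]]
wrist_force: [1.4, -1.2, -0.9]
gripper_width: 0.7
gripper_force: 0.9
```

```bash
python3 - <<'E'
from h import *
go(.138,-.024,.034)
E
```

```text
t 3.2333 mould [ 0.15   -0.0227] tipz 0.0368 w 0.7 F [ 1.4 -1.2 -0.9]
delta [-0.001 -0.002  0.001] [-1.2   0.13  0.28]
```

Emit:
arm_command([
  [0,0,0,0.5,0,0,-0.4],
  [0,0,0,0.5,0,0,-0.4],
  [0,0,0,0.5,0,0.2,-0.4],
  [0,0,0,0.5,0,0.2,-0.4],
  [0,0,0,0.5,0,0.2,-0.4],
])

```text
time_s: 3.65
tcp_pos: [0.5506, -0.0328, 0.0527]
ee_rot: [[0.991, -0.131, -0.001], [-0.131, -0.991, -0.0], [-0.001, 0.0, -1.0]]
wrist_force: [0.3, -0.1, -0.5]
gripper_width: 0.703
gripper_force: 0.0
```

```bash
python3 - <<'E'
from h import *
go(.138,-.024,.033)
E
```

```text
t 3.65 mould [ 0.1542 -0.0229] tipz 0.0337 w 0.7 F [ 0.3 -0.1 -0.5]
delta [ 0.     0.001 -0.   ] [-1.62  0.11  0.07]
```

Emit:
arm_command([
  [0,0,0,-0.4,0.1,0,-0.4],
  [0,0,0,-0.6,0.1,0,-0.4],
  [0,0,0,-0.8,0.1,0,-0.4],
  [0,0,0,-1.0,0.1,0,-0.4],
  [0,0,0,-1.1,0.1,0,-0.4],
  [0,0,0,-1.2,0.1,0,-0.4],
  [0,0,0,-1.3,0.1,0,-0.4],
])

```text
time_s: 4.23
tcp_pos: [0.5379, -0.032, 0.0532]
ee_rot: [[0.991, -0.13, 0.001], [-0.13, -0.991, 0.0], [0.0, -0.0, -1.0]]
wrist_force: [1.2, 0.2, -0.1]
gripper_width: 0.7
gripper_force: 0.7
```

```bash
python3 - <<'E'
from h import *
go(.138,-.024,.033)
E
```

```text
t 4.2333 mould [ 0.1415 -0.0237] tipz 0.0342 w 0.7 F [ 1.2  0.2 -0.1]
delta [-0. -0.  0.] [-0.35  0.03  0.12]
```

Emit:
arm_command([
  [0,0,0,-0.1,0,0,-0.4],
  [0,0,0,-0.2,0,0,-0.4],
  [0,0,0,-0.3,0,0,-0.4],
  [0,0,0,-0.4,0,0,-0.4],
  [0,0,0,-0.4,0,0,-0.4],
])

```text
time_s: 4.65
tcp_pos: [0.5337, -0.0315, 0.0532]
ee_rot: [[0.991, -0.13, 0.0], [-0.13, -0.991, 0.0], [-0.0, -0.0, -1.0]]
wrist_force: [1.7, -0.3, -0.0]
gripper_width: 0.703
gripper_force: 0.5
```

```bash
python3 - <<'E'
from h import *
go(.138,-.024,.033)
E
```

```text
t 4.65 mould [ 0.1373 -0.0238] tipz 0.0342 w 0.7 F [ 1.7 -0.3 -0. ]
delta [-0.  0.  0.] [0.07 0.02 0.12]
```

No wall force yet, so I'll continue in 1 mm steps.

Emit:
arm_command([
  [0,0,0,-0.1,0,0,-0.4],
  [0,0,0,-0.2,0,0,-0.4],
  [0,0,0,-0.2,0,0,-0.4],
])

```text
time_s: 4.9
tcp_pos: [0.5334, -0.0314, 0.0536]
ee_rot: [[0.992, -0.13, 0.004], [-0.13, -0.992, 0.0], [0.004, -0.0, -1.0]]
wrist_force: [5.8, -2.4, -0.9]
gripper_width: 0.701
gripper_force: 2.4
```

Emit:
arm_command([
  [0,0,0,-0.1,0,0,-0.4],
  [0,0,0,-0.2,0,0,-0.4],
  [0,0,0,-0.2,0,0,-0.4],
])

```text
time_s: 5.15
tcp_pos: [0.5332, -0.0312, 0.0542]
ee_rot: [[0.992, -0.129, 0.007], [-0.129, -0.992, -0.0], [0.007, -0.001, -1.0]]
wrist_force: [6.9, -4.4, -1.9]
gripper_width: 0.696
gripper_force: 3.8
```

Emit:
arm_command([
  [0,0,0,0.5,0,0,-0.4],
  [0,0,0,2.0,0,0,-0.4],
  [0,0,0,2.5,0,-2.5,-0.4],
  [0,0,0,2.0,-2,-6,1],
  [0,0,0,0,-5,-8,1],
  [0,0,0,-2.4,-8.9,-9,1],
  [0,0,0,-2.4,-8.9,-9,1],
  [0,0,0,-2.4,-8.9,-9,1],
])

```text
time_s: 5.82
tcp_pos: [0.5163, 0.0621, 0.1438]
ee_rot: [[0.992, -0.127, -0.001], [-0.127, -0.992, 0.0], [-0.001, -0.0, -1.0]]
wrist_force: [-0.6, -0.2, -0.2]
gripper_width: 0.404
gripper_force: 0.0
```

```bash
python3 - <<'E'
from h import *
go(.1105,.066,.034)
c=capture('scene');im=c['pixels']
cv2.imwrite('pics/s2.png',cv2.resize(im[135:255,165:325],None,fx=5,fy=5,interpolation=cv2.INTER_CUBIC))
E
```

```text
t 5.8167 mould [0.1078 0.0667] tipz 0.1248 w 0.4 F [-0.6 -0.2 -0.2]
delta [-0.     0.001  0.004] [0.28 0.08 9.08]
```

View pics/s2.png

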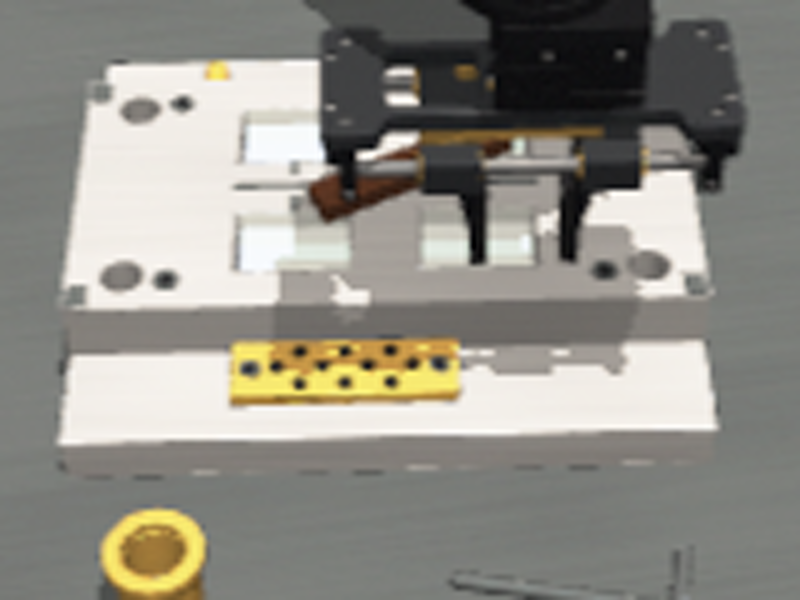

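The crop shows the plate flush along the block, spanning (231,345) to (460,345). Next I'll descend with closed fingers behind its left (+y) end.

Emit:
arm_command([
  [0,0,0.004,0.2,0,2,1],
  [0,0,0.004,0.2,0,3,1],
  [0,0,0.004,0.2,0,3,1],
  [0,0,0.004,0.2,0,4,1],
  [0,0,0.004,0.2,0,6,1],
  [0,0,0.004,0.2,0,7.5,1],
  [0,0,0.004,0.2,0,7.5,1],
  [0,0,0.004,0.2,0,7.5,1],
])

```text
time_s: 6.53
tcp_pos: [0.5195, 0.0595, 0.0674]
ee_rot: [[0.991, -0.135, -0.002], [-0.135, -0.991, -0.001], [-0.002, 0.001, -1.0]]
wrist_force: [0.9, -0.5, -0.2]
gripper_width: 0.004
gripper_force: 0.0
```

```bash
python3 - <<'E'
from h import *
go(.1105,.066,.034)
c=capture('scene');im=c['pixels']
cv2.imwrite('pics/s3.png',cv2.resize(im[135:255,165:325],None,fx=5,fy=5,interpolation=cv2.INTER_CUBIC))
E
```

```text
t 6.5333 mould [0.1113 0.0645] tipz 0.0484 w 0.0 F [ 0.9 -0.5 -0.2]
delta [ 0.001  0.002 -0.004] [-0.08 -0.15  1.44]
```

View pics/s3.png

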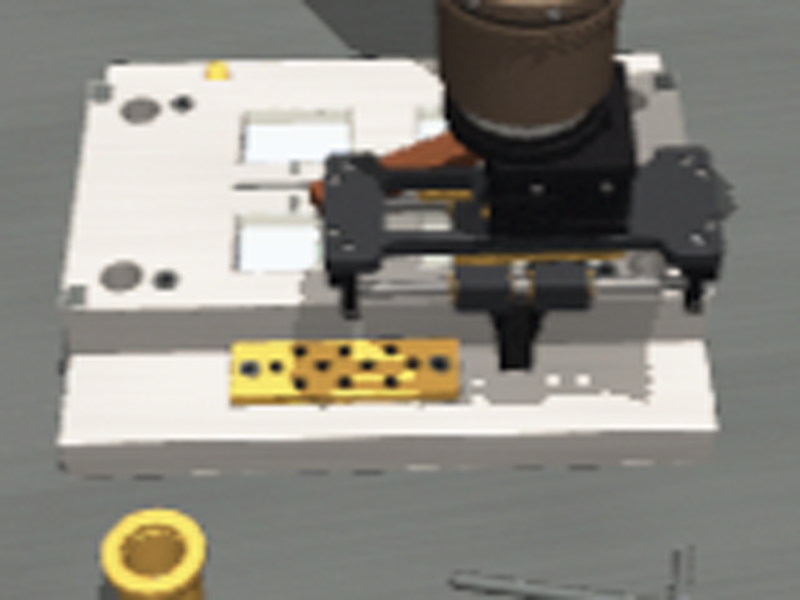

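Fingers are closed and sit beside the plate's end, with the tip at about (516,368). Next: lower, then push along the ledge.

Emit:
arm_command([
  [0,0,-0.004,-0.1,0,0.8,1],
  [0,0,-0.004,-0.1,0,1.45,1],
  [0,0,-0.004,-0.1,0,1.45,1],
  [0,0,-0.004,-0.1,0.5,1.45,1],
  [0,0,-0.004,-0.1,1.0,1.45,1],
])

```text
time_s: 7.0
tcp_pos: [0.5175, 0.0502, 0.0537]
ee_rot: [[0.992, -0.13, 0.0], [-0.13, -0.992, 0.0], [0.0, -0.0, -1.0]]
wrist_force: [0.6, -0.1, -0.1]
gripper_width: 0.001
gripper_force: 0.0
```

```bash
python3 - <<'E'
from h import *
go(.1105,.0,.034)
E
```

```text
t 7.0 mould [0.1105 0.0551] tipz 0.0347 w 0.0 F [ 0.6 -0.1 -0.1]
delta [-0.    -0.     0.001] [-0.01  5.51  0.07]
```

Emit:
arm_command([
  [0,0,0,0,0.4,0.1,1],
  [0,0,0,0,0.9,0.1,1],
  [0,0,0,0,1.3,0.1,1],
  [0,0,0,0,1.8,0.1,1],
  [0,0,0,0,2.3,0.1,1],
  [0,0,0,0,2.8,0.1,1],
  [0,0,0,0,3.3,0.1,1],
  [0,0,0,0,3.8,0.1,1],
])

```text
time_s: 7.67
tcp_pos: [0.5126, 0.0123, 0.0528]
ee_rot: [[0.991, -0.13, 0.001], [-0.13, -0.991, 0.0], [0.001, -0.0, -1.0]]
wrist_force: [0.7, 1.8, 0.4]
gripper_width: 0.002
gripper_force: 0.9
```

```bash
python3 - <<'E'
from h import *
go(.1105,-.03,.034)
E
```

```text
t 7.6667 mould [0.1106 0.0169] tipz 0.0338 w 0.0 F [0.7 1.8 0.4]
delta [-0.    -0.001  0.   ] [-0.01  4.69 -0.03]
```

Emit:
arm_command([
  [0,0,0,0,0.5,0,1],
  [0,0,0,0,1.0,0,1],
  [0,0,0,0,1.5,0,1],
  [0,0,0,0,2.0,0,1],
  [0,0,0,0,2.5,0,1],
  [0,0,0,0,3.0,0,1],
  [0,0,0,0,3.5,0,1],
  [0,0,0,0,4.0,0,1],
])

```text
time_s: 8.33
tcp_pos: [0.5073, -0.0274, 0.0527]
ee_rot: [[0.991, -0.13, 0.0], [-0.13, -0.991, 0.0], [0.0, -0.0, -1.0]]
wrist_force: [-0.5, 2.9, 0.9]
gripper_width: 0.005
gripper_force: 1.3
```

```bash
python3 - <<'E'
from h import *
go(.1105,-.06,.034)
c=capture('scene');im=c['pixels']
cv2.imwrite('pics/s4.png',cv2.resize(im[135:255,145:305],None,fx=5,fy=5,interpolation=cv2.INTER_CUBIC))
E
```

```text
t 8.3333 mould [ 0.1105 -0.0232] tipz 0.0337 w 0.0 F [-0.5  2.9  0.9]
delta [-0. -0.  0.] [-0.    3.68 -0.03]
```

View pics/s4.png

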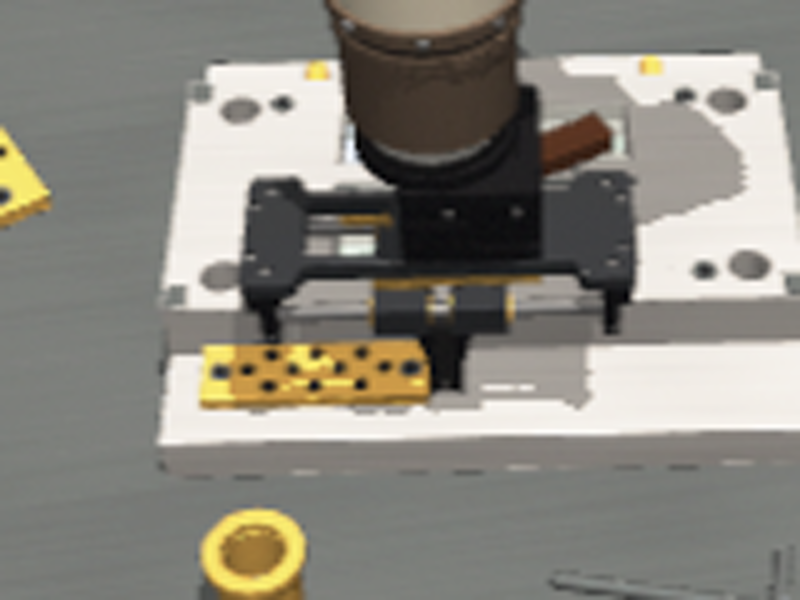

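Plate still flush; its leading corners are at crop (202,347) and (201,401), and the ledge end runs from (166,355) to (160,443). I'll work out the remaining distance.

```bash
python3 - <<'E'
from h import *
c=capture('scene')
im=c['pixels'];hsv=cv2.cvtColor(im,cv2.COLOR_BGR2HSV)
m=cv2.inRange(hsv,(15,90,90),(35,255,255));m[:,:178]=0;m[220:]=0;m[:200]=0;m=cv2.morphologyEx(m,cv2.MORPH_CLOSE,np.ones((5,5)))
k=max(cv2.findContours(m,0,2)[0],key=cv2.contourArea)
P=np.array([M(p) for p in ray(c,k[:,0,:],.038)]);print('plate x',P[:,0].min(),P[:,0].max(),'y',P[:,1].min(),P[:,1].max())
g=lambda l,z:np.array([M(p) for p in ray(c,np.array(l)/5+[145,135],z)]).round(4).tolist()
print(g([(202,347),(201,401),(430,399)],.038),g([(166,355),(160,443)],.03))
E
```

```text
plate x 0.08917063568392801 0.13315508759274014 y -0.15236301999335758 -0.032506971426917254
[[0.0924, -0.1512], [0.1298, -0.1484], [0.1318, -0.0299]] [[0.0905, -0.1715], [0.1506, -0.1685]]
```

Emit:
arm_command([
  [0,0,0,0,0.5,0,1],
  [0,0,0,0,1.0,0,1],
  [0,0,0,0,1.5,0,1],
  [0,0,0,0,2.0,0,1],
  [0,0,0,0,2.5,0,1],
  [0,0,0,0,3.0,0,1],
  [0,0,0,0,3.5,0,1],
  [0,0,0,0,4.0,0,1],
])

```text
time_s: 9.1
tcp_pos: [0.5018, -0.0673, 0.0525]
ee_rot: [[0.991, -0.131, -0.0], [-0.131, -0.991, -0.0], [-0.0, 0.0, -1.0]]
wrist_force: [0.8, 1.1, -0.8]
gripper_width: 0.007
gripper_force: 0.7
```

```bash
cat > ms.py <<'E'
from h import *
go(.1105,-.083,.034)
c=capture('scene')
im=c['pixels'];hsv=cv2.cvtColor(im,cv2.COLOR_BGR2HSV)
m=cv2.inRange(hsv,(15,90,90),(35,255,255));m[:,:156]=0;m[224:]=0;m[200:,250:]=0;m[:200]=0;m=cv2.morphologyEx(m,cv2.MORPH_CLOSE,np.ones((5,5)))
k=max(cv2.findContours(m,0,2)[0],key=cv2.contourArea)
P=np.array([M(p) for p in ray(c,k[:,0,:],.038)]);print('plate x',P[:,0].min(),P[:,0].max(),'y',P[:,1].min(),P[:,1].max(),cv2.minAreaRect(P.astype(np.float32)))
E
python3 ms.py
```

```text
t 9.1 mould [ 0.1103 -0.0634] tipz 0.0335 w 0.01 F [ 0.8  1.1 -0.8]
delta [ 0.  0. -0.] [ 0.02  1.96 -0.05]
plate x 0.08992084468271618 0.13403967348409973 y -0.1915841111118208 -0.07142488200887089 ((0.11228224635124207, -0.13139145076274872), (0.12077857553958893, 0.04138686880469322), 88.36476135253906)
```

Emit:
arm_command([
  [0,0,0,0,0.4,0,1],
  [0,0,0,0,0.8,0,1],
  [0,0,0,0,1.2,0,1],
  [0,0,0,0,1.5,0,1],
  [0,0,0,0,1.8,0,1],
  [0,0,0,0,1.9,0,1],
  [0,0,0,0,1.9,0,1],
])

```text
time_s: 9.73
tcp_pos: [0.4994, -0.0859, 0.0526]
ee_rot: [[0.991, -0.131, -0.0], [-0.131, -0.991, -0.0], [-0.0, 0.0, -1.0]]
wrist_force: [0.2, -0.5, 0.0]
gripper_width: 0.002
gripper_force: 0.0
```

```bash
python3 ms.py
```

```text
t 9.7333 mould [ 0.1104 -0.0822] tipz 0.0336 w 0.0 F [ 0.2 -0.5  0. ]
delta [ 0.  0. -0.] [ 0.01  0.08 -0.04]
plate x 0.09007265642347716 0.13467280652707356 y -0.2103098240296968 -0.08958776310101693 ((0.11201225221157074, -0.15001362562179565), (0.04454529657959938, 0.1205446645617485), 0.5596970915794373)
```

Overhang is about 40 mm. I'll back off, then square the plate gently with both fingers from the outer side.

Emit:
arm_command([
  [0,0,0,0,-1,0,1],
  [0,0,0,0,-2,0,1],
  [0,0,0,0,-2,-3,1],
  [0,0,0,0,-2,-7,1],
  [0,0,0,2,0,-8,-0.4],
  [0,0,0,5.2,3,-8,-0.4],
  [0,0,0,5.2,5.2,-8,-0.4],
  [0,0,0,5.2,5.2,-8,-0.4],
])

```text
time_s: 10.45
tcp_pos: [0.5453, -0.1457, 0.1327]
ee_rot: [[0.991, -0.133, 0.001], [-0.133, -0.991, -0.0], [0.001, 0.0, -1.0]]
wrist_force: [-1.0, 0.2, 0.4]
gripper_width: 0.225
gripper_force: 0.0
```

Emit:
arm_command([
  [0,0,0,0,0,0,-0.4],
  [0,0,0,0,0,0,-0.4],
  [0,0,0,0,0,0,-0.4],
  [0,0,0,0,0,0,-0.4],
])

```text
time_s: 10.78
tcp_pos: [0.5441, -0.1428, 0.1326]
ee_rot: [[0.992, -0.129, -0.0], [-0.129, -0.992, -0.0], [-0.0, 0.0, -1.0]]
wrist_force: [0.2, 0.1, -0.2]
gripper_width: 0.526
gripper_force: 0.0
```

```bash
python3 - <<'E'
from h import *
go(.162,-.135,.034)
c=capture('scene');im=c['pixels']
cv2.imwrite('pics/s5.png',cv2.resize(im[120:260,70:270],None,fx=4,fy=4,interpolation=cv2.INTER_CUBIC))
E
```

```text
t 10.7833 mould [ 0.1621 -0.1327] tipz 0.1136 w 0.53 F [ 0.2  0.1 -0.2]
delta [0.    0.    0.002] [-0.01  0.23  7.96]
```

View pics/s5.png

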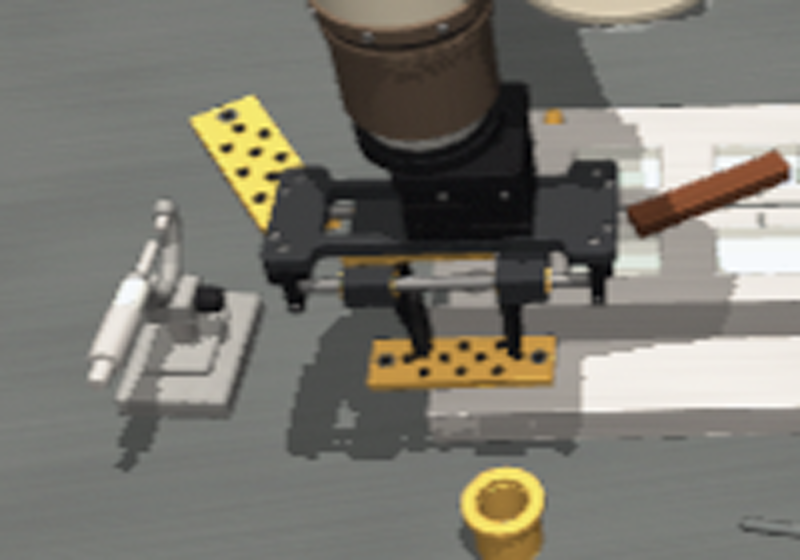

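The plate overhangs about 32% (crop x 368 to 556, ledge end at 428). The micrometer at (180,340) is well clear. Next: lower and square it.

Emit:
arm_command([
  [0,0,0,0,0.2,3,-0.4],
  [0,0,0,0,0.2,6,-0.4],
  [0,0,0,0,0.2,7.5,-0.4],
  [0,0,0,0,0.2,7.9,-0.4],
  [0,0,0,0,0.2,7.9,-0.4],
  [0,0,0,-0.7,0.2,7.9,-0.4],
  [0,0,0,-1.4,0.2,7.9,-0.4],
  [0,0,0,-1.8,0.2,7.9,-0.4],
])

```text
time_s: 11.5
tcp_pos: [0.5256, -0.1433, 0.0548]
ee_rot: [[0.991, -0.13, 0.002], [-0.13, -0.991, 0.0], [0.002, -0.0, -1.0]]
wrist_force: [-0.1, 0.8, -0.1]
gripper_width: 0.703
gripper_force: 0.0
```

Emit:
arm_command([
  [0,0,0,-0.2,0,0,-0.4],
  [0,0,0,-0.4,0,0,-0.4],
  [0,0,0,-0.5,0,0,-0.4],
  [0,0,0,-0.6,0,0,-0.4],
  [0,0,0,-0.6,0,0,-0.4],
])

```text
time_s: 11.92
tcp_pos: [0.5202, -0.1427, 0.0537]
ee_rot: [[0.991, -0.13, 0.0], [-0.13, -0.991, 0.0], [0.0, -0.0, -1.0]]
wrist_force: [-0.0, -0.2, 0.2]
gripper_width: 0.705
gripper_force: 0.0
```

```bash
python3 - <<'E'
from h import *
go(.138,-.135,.034)
E
```

```text
t 11.9167 mould [ 0.1384 -0.1358] tipz 0.0347 w 0.7 F [-0.  -0.2  0.2]
delta [-0. -0.  0.] [-0.04 -0.08  0.07]
```

Emit:
arm_command([
  [0,0,0,-0.1,0,0,-0.4],
  [0,0,0,-0.2,0,0,-0.4],
  [0,0,0,-0.3,0,0,-0.4],
  [0,0,0,-0.3,0,0,-0.4],
])

```text
time_s: 12.25
tcp_pos: [0.5186, -0.1424, 0.0539]
ee_rot: [[0.991, -0.13, 0.003], [-0.13, -0.991, -0.0], [0.003, -0.0, -1.0]]
wrist_force: [3.6, -0.6, -1.3]
gripper_width: 0.703
gripper_force: 1.7
```

Emit:
arm_command([
  [0,0,0,-0.1,0,0,-0.4],
  [0,0,0,-0.1,0,0,-0.4],
])

```text
time_s: 12.42
tcp_pos: [0.5185, -0.1424, 0.0543]
ee_rot: [[0.992, -0.13, 0.005], [-0.13, -0.992, -0.001], [0.005, -0.0, -1.0]]
wrist_force: [4.7, -1.7, -1.1]
gripper_width: 0.702
gripper_force: 2.6
```

The arm stalls against the block at the same x as before, so the plate is flush. Next: retreat clear.

Emit:
arm_command([
  [0,0,0,0.5,0,0,-0.4],
  [0,0,0,2.0,0,0,-0.4],
  [0,0,0,2.3,0,-3,-0.4],
  [0,0,0,2.3,0,-7,-0.4],
  [0,0,0,2.3,0,-11,-0.4],
  [0,0,0,0,-3,-13,-0.4],
  [0,0,0,-3,-6,-14,-0.4],
  [0,0,0,-5,-8,-15,-0.4],
])

```text
time_s: 13.08
tcp_pos: [0.4746, -0.0554, 0.204]
ee_rot: [[0.991, -0.132, -0.003], [-0.132, -0.991, 0.001], [-0.003, -0.0, -1.0]]
wrist_force: [-0.1, 0.9, -0.8]
gripper_width: 0.697
gripper_force: 0.0
```

Emit:
arm_command([
  [0,0,0,-3,-3,-1,-0.4],
  [0,0,0,-6,-6,-2,-0.4],
  [0,0,0,-7,-9,-2,-0.4],
  [0,0,0,-7,-12,-2,-0.4],
  [0,0,0,-7,-15,-2,-0.4],
  [0,0,0,-7,-18,-2,-0.4],
  [0,0,0,-7,-18,-2,-0.4],
  [0,0,0,-7,-18,-2,-0.4],
])

```text
time_s: 13.75
tcp_pos: [0.4301, 0.1319, 0.2229]
ee_rot: [[0.992, -0.128, -0.003], [-0.128, -0.992, -0.002], [-0.003, 0.002, -1.0]]
wrist_force: [-0.2, -0.0, -0.8]
gripper_width: 0.701
gripper_force: 0.0
```

```bash
python3 ms.py; python3 - <<'E'
from h import *
c=capture('scene');im=c['pixels']
cv2.imwrite('pics/s6.png',cv2.resize(im[130:250,150:310],None,fx=5,fy=5,interpolation=cv2.INTER_CUBIC))
E
```

```text
t 13.75 mould [0.0133 0.1247] tipz 0.2039 w 0.7 F [-0.2 -0.  -0.8]
delta [0.002 0.003 0.002] [ 9.72 20.76 17.01]
plate x 0.08901855969579499 0.1329338760024112 y -0.2103098240296968 -0.09009839125492407 ((0.11109355092048645, -0.15019969642162323), (0.04379391297698021, 0.12016133219003677), 0.1909499317407608)
```

View pics/s6.png

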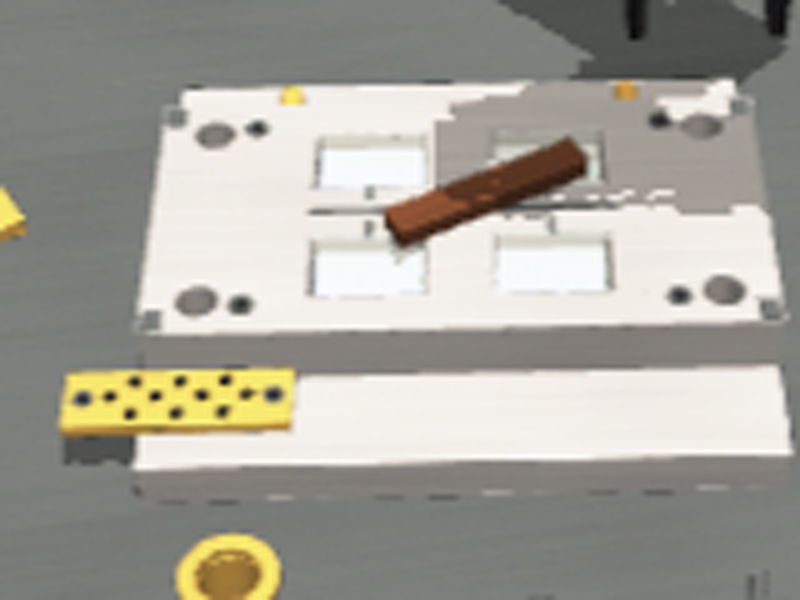

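The plate is flush and square, overhanging about 40 mm of its 120 mm: crop x runs 62 to 295 and the ledge end is at 138. The slip stone and bush are undisturbed and the hand is clear, so I'll hand in.

```bash
python3 -c "
from station import finish_job
print(finish_job())"
```

```text
the job is handed in; nothing more can be done
None
```

The job is handed in: I pushed the wear plate flat and square against the block, with about 40 mm (a third) overhanging the micrometer-side (right) end, and took the hand clear at about 14 s of the 51 s; the hand-in call returned no verdict.

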